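# Load a specimen holder into the spring-loaded magazine

### The arm

A 6-joint arm with a two-finger parallel gripper is mounted at the origin on the work surface. World frame = base frame: x ahead of the robot, y to its left, z up, the work surface at z = 0. Lengths are in m, angles in rad, forces in N, time in s.
With the tool pointing down it reaches from about 0.35 to 0.975 m from the base axis. Payload 4.9 kg.
Tool frame: the origin (TCP) lies at the very end of the fingers, on their centre line; the grasp point (between the pads) lies 19 mm behind it; z points along the fingers, y is the line along which they close (so a half turn about z gives the same grasp; the last joint's range is limited). The gripper opens to 85 mm and grips with 20 to 120 N. Pads are 22 mm wide; open, the fingers measure 114 mm over their backs; the gripper's body (76 mm by 85 mm) begins 54 mm behind the grasp point. The pads swing forward as they close: fully open they stand 13 mm farther back than shut.
Start: joints at [-1.235, 0.053, 1.613, -0, 1.476, -0.119], TCP at [0.275, -0.561, 0.208] pointing down, gripper open.
Joint ranges: [-3.01, 3.01], [-1.01, 2.22], [0.06, 2.58], [-1.02, 4.17], [0.09, 2.62], [-3.14, 3.14]. Speed limits (rad/s): [2.57, 2.57, 3.14, 3.14, 3.14, 3.14].

### API

Orientations are given as a unit quaternion [w, x, y, z].
In Python, from plant import manip, vision, order gives the robot as it stands.
- The arm moves only by the tool play_rows, never from a script. Its argument "steps" is a list that holds one entry, the list of rows, each a list of 6 numbers: the shift along the tool's x, y, z in mm, then the turn, a rotation vector about the tool's x, y, z in degrees. A call has 1 to 12 rows; each row is the pose to reach, as a shift and turn from the pose commanded when the call began, along the tool's axes at that moment; what a row does not reach only later rows make up. A row lasts 1/12 s, in which the tool goes at most 41.7 mm and 7.16 degrees, less where a joint would pass 70% of its speed; a pose out of reach is approached as far as the arm can. A call with a gripper value outside its range is refused whole. "claw" is the gripper's target within -1 to 1 (fully open at 1, half-way at 0, shut at -1), set as the call begins (left out, the last holds). The fingers move at their own pace and stop on an object; the grip force is fixed at half the most. Time passes only in rows, so rows that repeat a pose let the fingers close. It gives the time, the measured TCP pose, the force, the opening and the grip force at its end, in the units of the state.
- manip.state(): the state, without advancing time (a new reading comes with each control period).
- vision.grab_frame(name): name is "scene" or "top"; returns (picture, depth): 480x640x3 uint8, blue, green, red; 480x640 float32, m along the optical axis (not along the pixel's ray), 0 where there is no reading.
- vision.camera_info(name): a dict with "K" (3x3 intrinsics, pixels), "eye" and "orientation" of the camera in the world. Camera axes: x right, y down, z forward; pixel columns grow to the right and rows downward; lengths in m; the calibration is good to about 2 mm. A picture is of the moment at which its call begins. camera_info takes no time and is no camera call.
- order.job_done(): hands the job in; it is judged then, once.
The state is a dict: "time": time; "joint_pos": joint angles; "joint_vel": joint speeds; "joint_efforts": joint torques, N m; "tool_pos": TCP position; "tool_rot": TCP orientation; "contact_force": force on the tool from outside, world axes, zero at the start; "ft_torque": the same for the moment, N m; "gripper_width": opening from 0.0 (shut) to 1.0 (fully open); "grasp_force": force on a finger pad.
Only numpy, scipy, OpenCV 4.12 (cv2) and the standard library are available. Lean on these libraries where they do the work, as an engineer would, in place of code of your own. Each camera call takes 0.05 s, during which the arm holds its last target. There are 200 camera calls.

### The job

Load the specimen holder with the wide foot into the spring-loaded magazine column: set it upright in the mouth, foot down and head up, and push it down against the spring until both side catches have snapped over the top of its foot and it stays down by itself. Then let go of it. Leave the similar holder with the narrow foot where it stands.

Things in the scene. Friction and masses are not known exactly. Their poses are not given: they have to be found in the camera images.
- wide_holder_mid (a point): Holder to load: bare steel, round, 105 mm tall, about 0.2 kg, standing on the table. Flat foot 58 mm wide, 14 mm thick; slim neck 12 mm; grip head 22 mm wide from 67 to 105 mm above the underside. This point: on its axis half-way up, 52.5 mm above the underside; z up towards the head.
- narrow_holder_mid (a point): A bystander to be left alone: the same steel holder, of the same height, neck and head, but with a foot only 36 mm in diameter. This point is on its axis half-way up, 52.5 mm above the underside.
- magazine_mouth (a point): Fixed square aluminium column, 98 mm wide, 110 mm high; mouth 78 mm square, 10 mm walls. Point: mouth centre, level with the rim; z up, x and y along its sides. Inside, a grey plunger plate rests 16 mm below the rim. Sprung steel leaves on the two y walls slope in and down: the foot pushes them aside; with its underside 58 mm below the rim they snap in over it. The head stays above the rim.
- follower (a joint): Travel of the plunger plate, m: 0 up (empty), 0.05 bottom stop. Spring pushes up with 4 N at 0, rising evenly to 14 N at 0.040 and 16.5 N at 0.05; the catch leaves add a few N. They snap over the wide foot at 0.040 to 0.042; pushing to 0.047 makes sure, and once let go it springs back to about 0.034 against them.
Mind the look-alikes: they are no part of the job. What is shaped like the part that bears wide_holder_mid but purple or turquoise is not meant.

How it is judged:
At the end, for the whole second after the job is handed in: The wide-footed holder stands in the magazine within 18 mm of its axis and 11 degrees of upright, held down at rest by the catches: plunger pressed in over 28 mm, holder's mid-point at most 12 mm above the rim. The narrow-footed holder is within 30 mm of its start (value of joint follower above 0.028 m and z of wide_holder_mid in the frame of magazine_mouth below 0.012 m and horizontal distance between wide_holder_mid and magazine_mouth below 0.018 m and angle between wide_holder_mid's own z axis and vertical below 0.2 rad and velocity of joint follower below 0.01 m/s and distance of narrow_holder_mid from where it was at the start of the episode below 0.03 m); the robot touches nothing.
It fails at once if the narrow-footed holder is knocked over or moved away by more than 30 mm (distance of narrow_holder_mid from where it was at the start of the episode above 0.03 m).
It also fails if it takes over 42 s, if anything falls off the work surface, if the arm or the gripper's body presses on something with over 40 N, if the wrist force passes 120 N, or if a joint passes its speed limit or range.

## Working session

There is one attempt and no reset: what is moved stays moved. The work goes in short steps, Python scripts to look and compute and a tool call to move; the robot and the scene stay as the last step left them, time stands still between calls to the robot, and variables do not carry over. Pictures are saved under pics/ and viewed, at most 10 in all, crops included, and the job is handed in when it is done.

Besides the shell and the picture viewer there is one more tool, called after ">>>" as name(argument=value, ...) on one line, values as JSON. play_rows: Moves the arm, as the interface text tells. Its arguments: {"type":"object","properties":{"steps":{"type":"array"},"claw":{"type":"number"}},"required":["steps"]}

```bash
mkdir -p pics
cat > h.py <<'E'
from plant import manip, vision, order
import numpy as np, cv2
from scipy.spatial.transform import Rotation as R
def cam(n):
    c=vision.camera_info(n); q=np.array(c["orientation"],float)
    M=R.from_quat(q[[1,2,3,0]]).as_matrix() if q.size==4 else q
    return np.array(c["K"]),np.array(c["eye"]),M
def ray(n,u,v,z):
    K,e,M=cam(n); d=M@np.linalg.solve(K,[u,v,1]); return e+d*(z-e[2])/d[2]
def cloud(n,D):
    K,e,M=cam(n); v,u=np.mgrid[:480,:640]
    P=np.stack([(u-K[0,2])/K[0,0]*D,(v-K[1,2])/K[1,1]*D,D],-1); return P@M.T+e
E
python3 - <<'E'
from h import *
for n in("scene","top"):
    p,d=vision.grab_frame(n); cv2.imwrite(f"pics/{n}.png",p); np.savez(f"{n}.npz",p=p,d=d); print(n,cam(n))
print(manip.state())
E
```

```text
scene (array([[575.57513814,   0.        , 320.88638141],
       [  0.        , 575.57513814, 242.12430316],
       [  0.        ,   0.        ,   1.        ]]), array([1.02558171, 0.61081477, 1.07002858]), array([[-0.80171046,  0.46557808, -0.37482981],
       [ 0.59754956,  0.6096627 , -0.52081274],
       [-0.01395924, -0.64152041, -0.76697895]]))
top (array([[536.20149919,   0.        , 320.02775607],
       [  0.        , 536.20149919, 234.40853448],
       [  0.        ,   0.        ,   1.        ]]), array([ 0.4755675 , -0.07707954,  1.26670376]), array([[-5.21789859e-04, -9.97627850e-01,  6.88360463e-02],
       [-9.99792746e-01,  1.92137818e-03,  2.02675595e-02],
       [-2.03517419e-02, -6.88112043e-02, -9.97422090e-01]]))
{'time': 0.1, 'joint_pos': array([-1.23497990e+00,  5.33186690e-02,  1.61416503e+00, -5.05934265e-06,
        1.47599351e+00, -1.18971212e-01]), 'joint_vel': array([ 0.00099267, -0.00173721, -0.00295385, -0.00132355,  0.00173593,
        0.00040956]), 'joint_efforts': array([-2.69697175e-04, -3.94908035e+01, -3.71361887e+01, -2.25852345e-04,
        3.90049769e-03, -8.69150767e-06]), 'tool_pos': array([ 0.27435763, -0.56088461,  0.20676376]), 'tool_rot': array([-9.36468517e-04,  9.74256751e-01,  2.25439336e-01, -1.04467057e-04]), 'contact_force': array([-0.81399477,  0.31118661, -0.05026663]), 'ft_torque': array([ 0.04518604, -0.02309975, -0.06507535]), 'grasp_force': 0.0, 'gripper_width': 0.9994481425238939}
```

View pics/scene.png

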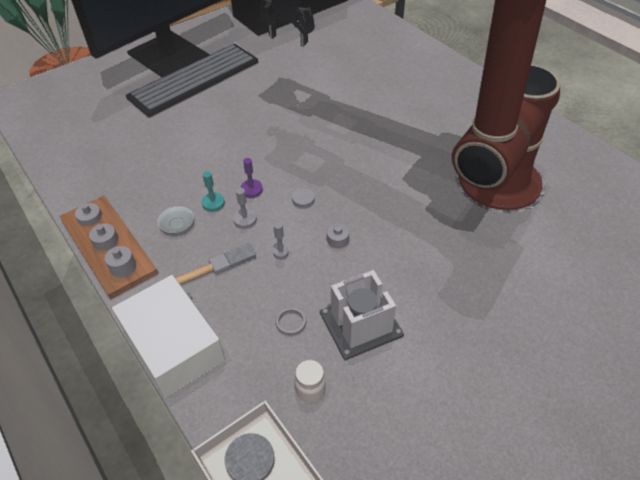

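View pics/top.png

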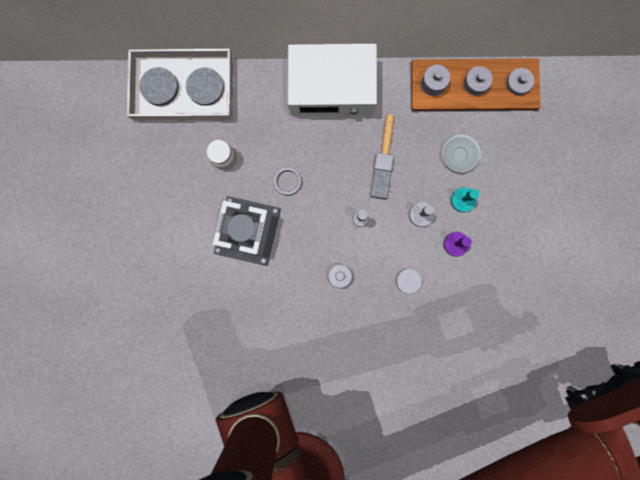

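Scene: steel holders are at scene (243,210)/top (423,213) and scene (280,243)/top (361,217). The turquoise one at top (465,199) and the purple one at top (458,243) are look-alikes. The first steel one has the wider foot, so it is the target. The magazine is at top (242,228). I'll confirm with a crop and measure.

Run:
```python
from h import *
t=np.load("top.npz"); s=np.load("scene.npz")
a=cv2.resize(t["p"][180:270,345:485],None,fx=4,fy=4,interpolation=cv2.INTER_CUBIC)
b=cv2.resize(t["p"][190:272,205:288],None,fx=4,fy=4,interpolation=cv2.INTER_CUBIC)
c=cv2.resize(s["p"][265:355,315:410],None,fx=4,fy=4,interpolation=cv2.INTER_CUBIC)
o=np.zeros((360+360,800,3),np.uint8); o[:360,:560]=a; o[360:360+328,:332]=b; o[360:,340:720]=c
cv2.imwrite("pics/crop.png",cv2.resize(o,None,fx=.83,fy=.83))
P=cloud("top",t["d"])
for nm,(u,v) in dict(wide=(423,213),narrow=(361,217)).items():
    w=P[v-22:v+23,u-22:u+23].reshape(-1,3)
    for lo,hi in((.008,.02),(.095,.112)):
        q=w[(w[:,2]>lo)&(w[:,2]<hi)]
        print(nm,lo,len(q),q.mean(0).round(4),((q.min(0)+q.max(0))/2).round(4),np.ptp(q,axis=0).round(4))
m=(P[...,2]>.100)&(P[...,2]<.12); m[:, :200]=0; m[:,290:]=0; m[:190]=0; m[280:]=0
q=P[m]; r=cv2.minAreaRect((q[:,:2]*1000).astype(np.float32)); print("mag",len(q),r,q[:,2].mean())
print("plunger",P[228,242])
print(cloud("scene",s["d"])[[300],[362]])
PS=cloud("scene",s["d"]); w=PS[265:355,315:410].reshape(-1,3); q=w[(w[:,2]>.1)&(w[:,2]<.12)]
print("mag scene",len(q),cv2.minAreaRect((q[:,:2]*1000).astype(np.float32)))
w=PS[185:230,225:262].reshape(-1,3); q=w[(w[:,2]>.097)&(w[:,2]<.112)];print("wide head scene",len(q),q.mean(0))
```

```text
wide 0.008 366 [ 0.6074 -0.2871  0.014 ] [ 0.6228 -0.2902  0.0138] [0.0832 0.057  0.0114]
wide 0.095 87 [ 0.6094 -0.2898  0.1044] [ 0.6095 -0.2904  0.103 ] [0.0202 0.0207 0.0152]
narrow 0.008 142 [ 0.6083 -0.1533  0.0145] [ 0.6181 -0.1609  0.014 ] [0.0733 0.0772 0.0119]
narrow 0.095 79 [ 0.5986 -0.1463  0.1051] [ 0.5992 -0.1459  0.104 ] [0.0206 0.0198 0.015 ]
mag 821 ((571.9088134765625, 120.40715026855469), (98.70457458496094, 98.00362396240234), 77.30328369140625) 0.10975804480912847
plunger [0.57068333 0.11793312 0.0975283 ]
[[0.57407419 0.12233998 0.09444967]]
mag scene 1010 ((574.7918090820312, 122.55023193359375), (102.23745727539062, 100.73998260498047), 76.28997039794922)
wide head scene 67 [ 0.61382165 -0.2866065   0.10374702]
```

View pics/crop.png

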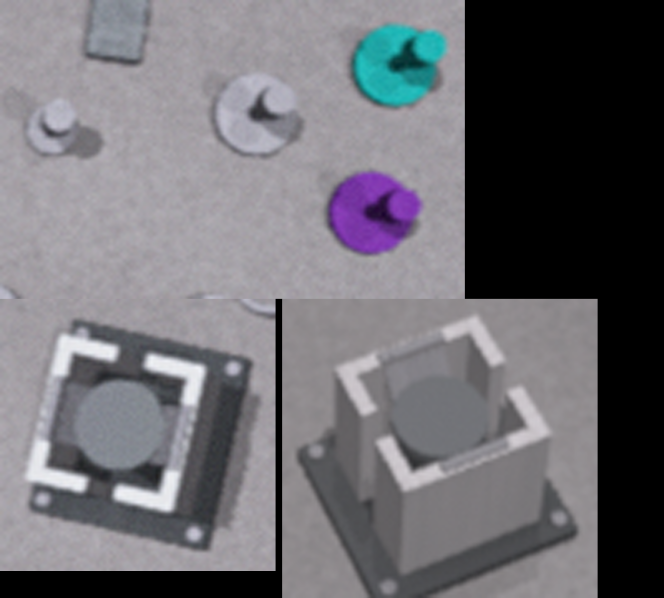

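The crop confirms the target. The bare steel holder at crop (257,114) has a 57 mm foot, and the steel one at crop (52,128) is clearly narrower. The magazine's slots face world ±x (turned −12.5°) and the leaves are on the y sides. Measured positions:

| Thing | x (m) | y (m) |
|---|---|---|
| Target holder | 0.611 | −0.289 |
| Magazine mouth | 0.573 | 0.1215 |

Next I move above the holder, closing axis along the magazine's x.

>>> play_rows(steps=[[[20, -5, -12, 0, 0, -3], [55, -13, -12, 0, 0, -9], [93, -22, -12, 0, 0, -16], [132, -31, -12, 0, 0, -22], [171, -40, -12, 0, 0, -28], [210, -49, -12, 0, 0, -34], [249, -58, -12, 0, 0, -40], [288, -67, -12, 0, 0, -46], [327, -76, -12, 0, 0, -51.4], [366, -85, -12, 0, 0, -51.4], [400, -92, -12, 0, 0, -51.4], [421, -97, -12, 0, 0, -51.4]]], claw=1)

```text
time: 1.1
tool_pos: [0.6122, -0.2864, 0.2191]
tool_rot: [-0.001, 0.779, 0.627, 0.0]
contact_force: [-0.4, -0.2, -0.0]
gripper_width: 1.003
grasp_force: 0.0
```

```bash
cat > st.py <<'E'
from h import *
import sys
s=manip.state(); q=s["tool_rot"]; M=R.from_quat(np.array(q)[[1,2,3,0]])
print(s["time"],s["tool_pos"].round(4),s["contact_force"].round(1),s["gripper_width"],s["grasp_force"])
print("axes cols",M.as_matrix().round(3).tolist())
if len(sys.argv)>3: print("shift mm",(1000*M.inv().apply(np.array(list(map(float,sys.argv[1:4])))-s["tool_pos"])).round(1))
E
python3 st.py .611 -.289 .067
```

```text
1.1 [ 0.6122 -0.2864  0.2191] [-0.4 -0.2 -0. ] 1.0031983902734498 0.0
axes cols [[0.215, 0.977, -0.0], [0.977, -0.215, 0.001], [0.001, -0.001, -1.0]]
shift mm [ -3.   -0.5 152.1]
```

>>> play_rows(steps=[[[-1, 0, 10, 0, 0, 0], [-2, 0, 30, 0, 0, 0], [-3, 0, 50, 0, 0, 0], [-3, 0, 70, 0, 0, 0], [-3, 0, 90, 0, 0, 0], [-3, 0, 108, 0, 0, 0], [-3, 0, 123, 0, 0, 0], [-3, 0, 135, 0, 0, 0], [-3, 0, 144, 0, 0, 0], [-3, 0, 150, 0, 0, 0], [-3, 0, 152, 0, 0, 0], [-3, 0, 152, 0, 0, 0]]])

```text
time: 2.1
tool_pos: [0.6095, -0.2924, 0.0679]
tool_rot: [-0.0, 0.78, 0.626, -0.0]
contact_force: [0.3, -0.4, -0.0]
gripper_width: 1.003
grasp_force: 0.0
```

```bash
python3 st.py .611 -.289 .067
python3 - <<'E'
from h import *
p,d=vision.grab_frame("scene"); cv2.imwrite("pics/c2.png",cv2.resize(p[110:300,140:380],None,fx=3,fy=3))
E
```

```text
2.1 [ 0.6095 -0.2924  0.0679] [ 0.3 -0.4 -0. ] 1.0025020214537286 0.0
axes cols [[0.217, 0.976, -0.0], [0.976, -0.217, -0.0], [-0.0, -0.0, -1.0]]
shift mm [3.6 0.7 0.9]
```

View pics/c2.png

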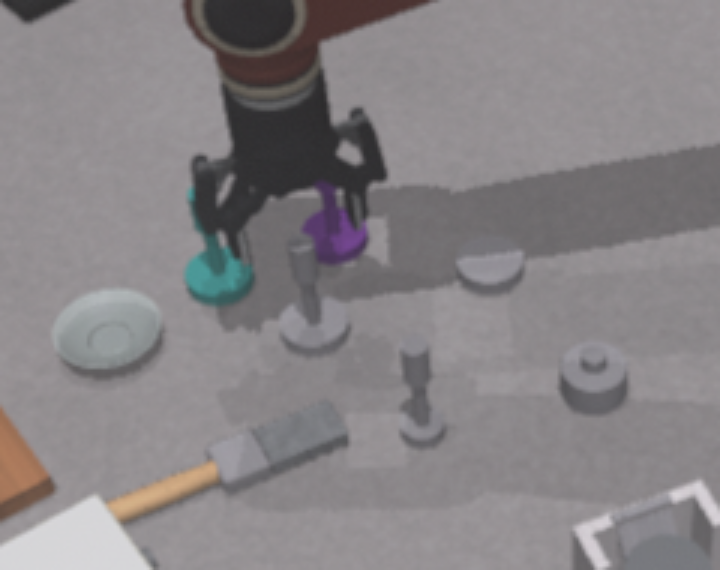

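The head (crop 303,242) is between the open fingertips (240,250) and (360,215), with no contact. I shift 3 mm in tool x and close.

>>> play_rows(steps=[[[3, 0, 0, 0, 0, 0], [3, 0, 0, 0, 0, 0], [3, 0, 0, 0, 0, 0], [3, 0, 0, 0, 0, 0], [3, 0, 0, 0, 0, 0], [3, 0, 0, 0, 0, 0], [3, 0, 0, 0, 0, 0], [3, 0, 0, 0, 0, 0], [3, 0, 0, 0, 0, 0], [3, 0, 0, 0, 0, 0], [3, 0, 0, 0, 0, 0], [3, 0, 0, 0, 0, 0]]], claw=-1)

```text
time: 3.15
tool_pos: [0.6106, -0.2896, 0.0685]
tool_rot: [0.001, 0.78, 0.626, 0.0]
contact_force: [1.4, -0.6, 3.7]
gripper_width: 0.231
grasp_force: 58.8
```

>>> play_rows(steps=[[[0, 0, -6, 0, 0, 0], [0, 0, -20, 0, 0, 0], [0, 0, -38, 0, 0, 0], [0, 0, -56, 0, 0, 0], [0, 0, -74, 0, 0, 0], [0, 0, -92, 0, 0, 0], [0, 0, -110, 0, 0, 0], [0, 0, -126, 0, 0, 0], [0, 0, -138, 0, 0, 0], [0, 0, -146, 0, 0, 0], [0, 0, -150, 0, 0, 0], [0, 0, -150, 0, 0, 0]]])

```text
time: 4.15
tool_pos: [0.6103, -0.2895, 0.2186]
tool_rot: [0.0, 0.78, 0.626, 0.0]
contact_force: [0.5, -0.1, -2.4]
gripper_width: 0.224
grasp_force: 58.9
```

>>> play_rows(steps=[[[8, -2, 0, 0, 0, 0], [24, -8, 0, 0, 0, 0], [50, -16, 0, 0, 0, 0], [80, -26, 0, 0, 0, 0], [110, -35, 0, 0, 0, 0], [140, -45, 0, 0, 0, 0], [170, -55, 0, 0, 0, 0], [200, -64, 0, 0, 0, 0], [230, -74, 0, 0, 0, 0], [258, -83, 0, 0, 0, 0], [280, -90, 0, 0, 0, 0], [295, -95, 0, 0, 0, 0]]])

```text
time: 5.15
tool_pos: [0.5796, 0.0231, 0.2166]
tool_rot: [-0.001, 0.779, 0.627, -0.0]
contact_force: [1.5, 0.4, -2.5]
gripper_width: 0.225
grasp_force: 59.0
```

```bash
python3 st.py .573 .1205 .218
python3 - <<'E'
from h import *
p,d=vision.grab_frame("scene"); cv2.imwrite("pics/c3.png",cv2.resize(p[130:370,170:430],None,fx=2.5,fy=2.5)); np.savez("s3.npz",p=p,d=d)
E
```

```text
5.15 [0.5796 0.0231 0.2166] [ 1.5  0.4 -2.5] 0.2249433096100663 58.975154757499695
axes cols [[0.214, 0.977, -0.002], [0.977, -0.214, 0.002], [0.001, -0.003, -1.0]]
shift mm [ 93.8 -27.3  -1.2]
```

View pics/c3.png

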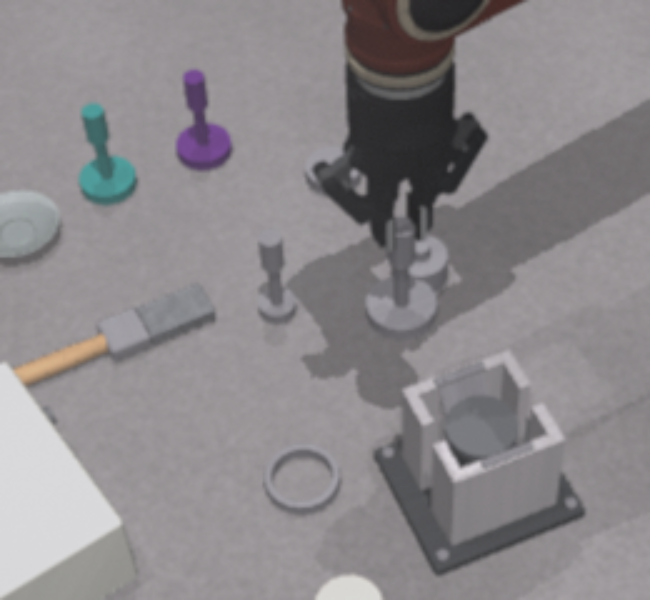

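Holder hangs upright at crop (400,260), the narrow holder is undisturbed at (275,275), and the magazine is at (485,450). I move over the mouth.

>>> play_rows(steps=[[[20, -6, 0, 0, 0, 0], [42, -13, 0, 0, 0, 0], [62, -20, 0, 0, 0, 0], [78, -25, 5, 0, 0, 0], [90, -29, 12, 0, 0, 0], [96, -31, 18, 0, 0, 0], [97, -31, 20, 0, 0, 0], [97, -31, 20, 0, 0, 0], [97, -31, 20, 0, 0, 0], [97, -31, 20, 0, 0, 0]]])

```text
time: 6.03
tool_pos: [0.5726, 0.1198, 0.1981]
tool_rot: [0.0, 0.78, 0.625, 0.0]
contact_force: [0.5, -0.5, -2.3]
gripper_width: 0.22
grasp_force: 59.0
```

```bash
python3 st.py .573 .1205 .19
python3 - <<'E'
from h import *
p,d=vision.grab_frame("scene"); P=cloud("scene",d)
cv2.imwrite("pics/c4.png",cv2.resize(p[200:380,280:450],None,fx=3.3,fy=3.3))
w=P[230:370,315:410].reshape(-1,3)
for lo,hi in((.105,.114),(.118,.138),(.14,.182)):
    q=w[(w[:,2]>lo)&(w[:,2]<hi)&(abs(w[:,0]-.573)<.08)&(abs(w[:,1]-.12)<.08)]
    print(lo,len(q),q.min(0).round(4),q.max(0).round(4),q.mean(0).round(4))
E
```

```text
6.0333 [0.5726 0.1198 0.1981] [ 0.5 -0.5 -2.3] 0.22015320152808948 59.02302861213684
axes cols [[0.218, 0.976, 0.0], [0.976, -0.218, -0.0], [-0.0, 0.0, -1.0]]
shift mm [0.8 0.3 8.1]
0.105 615 [0.5163 0.0631 0.105 ] [0.6326 0.1811 0.114 ] [0.5816 0.1313 0.11  ]
0.118 60 [0.5556 0.0824 0.1183] [0.6044 0.1634 0.1379] [0.5894 0.1358 0.1337]
0.14 548 [0.5467 0.0917 0.1401] [0.6054 0.1498 0.1812] [0.5771 0.1232 0.1467]
```

View pics/c4.png

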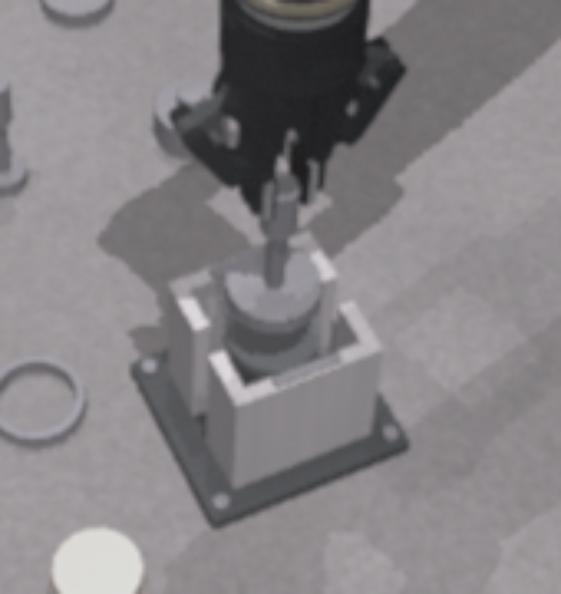

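Foot centre in this view is (0.576, 0.121) and the rim centre is (0.5745, 0.122), so they agree within 2 mm. I go down onto the plate, then press.

>>> play_rows(steps=[[[0, 0, 5, 0, 0, 0], [0, 0, 12, 0, 0, 0], [0, 0, 19, 0, 0, 0], [0, 0, 25, 0, 0, 0], [0, 0, 30, 0, 0, 0], [0, 0, 34, 0, 0, 0], [0, 0, 38, 0, 0, 0], [0, 0, 42, 0, 0, 0], [0, 0, 46, 0, 0, 0], [0, 0, 50, 0, 0, 0], [0, 0, 50, 0, 0, 0]]])

```text
time: 7.0
tool_pos: [0.5731, 0.1208, 0.1496]
tool_rot: [0.001, 0.78, 0.626, 0.001]
contact_force: [-1.2, 0.6, 4.0]
gripper_width: 0.223
grasp_force: 59.7
```

>>> play_rows(steps=[[[0, 0, 3, 0, 0, 0], [0, 0, 6, 0, 0, 0], [0, 0, 9, 0, 0, 0], [0, 0, 12, 0, 0, 0], [0, 0, 15, 0, 0, 0], [0, 0, 18, 0, 0, 0], [0, 0, 21, 0, 0, 0], [0, 0, 24, 0, 0, 0], [0, 0, 27, 0, 0, 0], [0, 0, 29, 0, 0, 0], [0, 0, 31, 0, 0, 0], [0, 0, 31, 0, 0, 0]]])

```text
time: 8.0
tool_pos: [0.5735, 0.1209, 0.1201]
tool_rot: [0.001, 0.78, 0.626, 0.001]
contact_force: [-4.4, -0.5, 11.1]
gripper_width: 0.226
grasp_force: 60.4
```

>>> play_rows(steps=[[[0, 0, 2, 0, 0, 0], [0, 0, 4, 0, 0, 0], [0, 0, 5, 0, 0, 0], [0, 0, 5, 0, 0, 0], [0, 0, 5, 0, 0, 0], [0, 0, 5, 0, 0, 0]]])

```text
time: 8.5
tool_pos: [0.5736, 0.121, 0.1158]
tool_rot: [0.001, 0.78, 0.626, 0.001]
contact_force: [-5.2, 0.0, 12.4]
gripper_width: 0.226
grasp_force: 60.5
```

```bash
python3 st.py
python3 - <<'E'
from h import *
p,d=vision.grab_frame("scene")
cv2.imwrite("pics/c5.png",cv2.resize(p[220:370,290:440],None,fx=4,fy=4))
E
```

```text
8.5 [0.5736 0.121  0.1158] [-5.2  0.  12.4] 0.22617986059576875 60.5140221118927
axes cols [[0.217, 0.976, 0.003], [0.976, -0.217, 0.0], [0.001, 0.003, -1.0]]
```

View pics/c5.png

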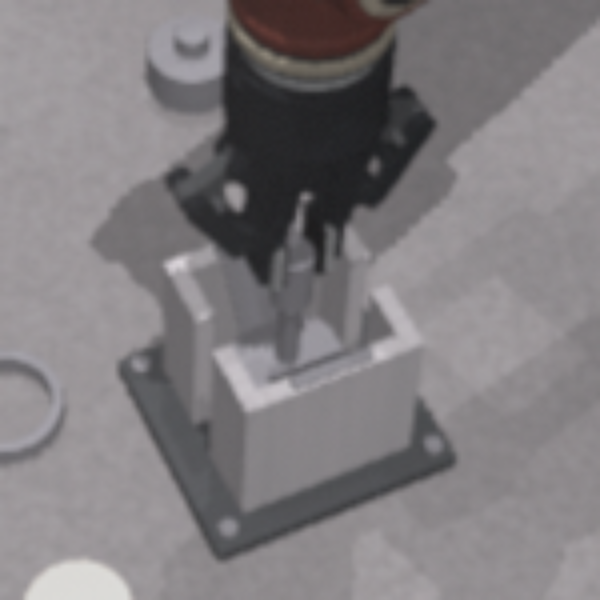

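The foot is below the rim and pressed to about 0.047. I ease up while still gripping to test the catches: the force should drop if they hold.

>>> play_rows(steps=[[[0, 0, -2, 0, 0, 0], [0, 0, -4, 0, 0, 0], [0, 0, -6, 0, 0, 0], [0, 0, -8, 0, 0, 0], [0, 0, -10, 0, 0, 0], [0, 0, -12, 0, 0, 0], [0, 0, -13, 0, 0, 0], [0, 0, -13, 0, 0, 0], [0, 0, -13, 0, 0, 0]]])

```text
time: 9.3
tool_pos: [0.5734, 0.1209, 0.1278]
tool_rot: [0.001, 0.78, 0.626, 0.001]
contact_force: [-2.8, 0.4, 8.9]
gripper_width: 0.223
grasp_force: 60.1
```

>>> play_rows(steps=[[[0, 0, -1, 0, 0, 0], [0, 0, -2, 0, 0, 0], [0, 0, -2, 0, 0, 0], [0, 0, -2, 0, 0, 0]]])

```text
time: 9.63
tool_pos: [0.573, 0.1208, 0.128]
tool_rot: [0.0, 0.78, 0.626, 0.001]
contact_force: [-1.7, 0.3, 5.5]
gripper_width: 0.228
grasp_force: 59.6
```

The tool is commanded 2 mm up but moved only 0.2 mm, and the push force is falling: the catches hold the foot. Release and retreat.

>>> play_rows(steps=[[[0, 0, -1, 0, 0, 0], [0, 0, -1, 0, 0, 0], [0, 0, -1, 0, 0, 0], [0, 0, -1, 0, 0, 0], [0, 0, -1, 0, 0, 0], [0, 0, -1, 0, 0, 0], [0, 0, -1, 0, 0, 0], [0, 0, -1, 0, 0, 0], [0, 0, -1, 0, 0, 0], [0, 0, -1, 0, 0, 0]]], claw=0.6)

```text
time: 10.47
tool_pos: [0.5723, 0.1206, 0.1279]
tool_rot: [0.0, 0.78, 0.626, 0.0]
contact_force: [0.6, 0.3, -0.3]
gripper_width: 0.798
grasp_force: 0.0
```

>>> play_rows(steps=[[[0, 0, -8, 0, 0, 0], [0, 0, -22, 0, 0, 0], [0, 0, -40, 0, 0, 0], [0, 0, -60, 0, 0, 0], [0, 0, -80, 0, 0, 0], [-15, 0, -100, 0, 0, 0], [-40, 0, -110, 0, 0, 0], [-70, 0, -110, 0, 0, 0], [-100, 0, -110, 0, 0, 0], [-125, 0, -110, 0, 0, 0], [-140, 0, -110, 0, 0, 0], [-145, 0, -110, 0, 0, 0]]])

```text
time: 11.47
tool_pos: [0.5408, -0.023, 0.2398]
tool_rot: [0.001, 0.781, 0.625, 0.001]
contact_force: [0.9, 0.5, 0.1]
gripper_width: 0.807
grasp_force: 0.0
```

```bash
python3 st.py
python3 - <<'E'
from h import *
p,d=vision.grab_frame("scene")
cv2.imwrite("pics/c6.png",cv2.resize(p[180:370,220:440],None,fx=3,fy=3))
P=cloud("scene",d); w=P[250:345,320:410].reshape(-1,3); w=w[(abs(w[:,0]-.573)<.06)&(abs(w[:,1]-.12)<.06)]
h=w[(w[:,2]>.125)]; print("head",len(h),h.max(0),h[h[:,2]>h[:,2].max()-.006].mean(0))
t,d=vision.grab_frame("top"); P=cloud("top",d); w=P[180:270,190:300].reshape(-1,3); w=w[(w[:,2]>.12)&(w[:,2]<.17)]; print("top",len(w),w.mean(0) if len(w) else 0,w[:,2].max() if len(w) else 0)
E
```

```text
11.4667 [ 0.5408 -0.023   0.2398] [0.9 0.5 0.1] 0.8071959243572868 0.0
axes cols [[0.22, 0.976, 0.002], [0.976, -0.22, -0.001], [-0.0, 0.002, -1.0]]
head 198 [0.58742804 0.13322893 0.16783421] [0.57486459 0.12207722 0.16508491]
top 94 [0.57107271 0.11925738 0.16331354] 0.16921439658200965
```

View pics/c6.png

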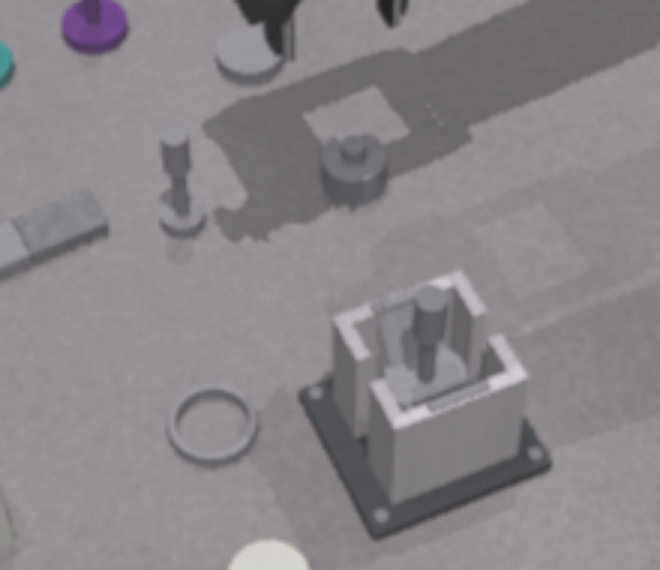

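The holder stands upright in the magazine (crop 428,340). Its head top is at z 0.165, so the plunger is in about 0.034 and held. The narrow holder at (180,185) is untouched.

```bash
python3 -c "
from plant import order; print(order.job_done())"
```

```text
the job is handed in; nothing more can be done
None
```

The wide-footed holder is loaded and released: it stands upright in the magazine, held by the catches with the plunger pressed in about 34 mm, the narrow holder was not touched, and the job was handed in at about 12 s (no verdict was shown).

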